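# Slide the bob ring along the bent rod to its stop

## Task

On the physics bench, take the brass ring by its blue stem, slide it along the bent steel rod round both corners and press it gently against the sprung red ball at the far end for a moment. Then let go, leaving the ring at rest within a few millimetres of the ball. Keep the sliding gentle, never jamming or straining the rod, and leave the other things on the bench where they are.

Things in the scene. Friction and masses are not known exactly. Their poses are not given: they have to be found in the camera images.
- rail: Bent level steel rod, 8 mm diameter, centre line 130 mm above the table, on a post with round foot (84 mm at the start, 72 mm at the far end) at each end; posts end at the rod. Three straight legs, two sharp corners. Origin on the table under the start post; the first leg runs 100 mm from there along the rail's +x. Rigid: a few N sideways means the ring bears on it, pushing on soon jams it.
- first_corner (a point): Rod's centre line at the first corner; axes as rail. Here the rod turns left (to the rail's +y) by 35 to 65 degrees into a second leg 80 to 110 mm long, then turns right by 35 to 65 degrees into the last leg, with the red ball, ending at the far post 155 mm on. Angles and lengths differ each time and are not reported: see them, or feel them by the sideways force.
- ring: Brass ring threaded on the rod for good: 26 mm outside, 14 mm hole, 12 mm long; 3 mm play all round when centred. Origin at the hole's centre, x along the hole, z up. It hangs on the rod, origin 3 mm under the rod's centre line. Starts on the first leg, 30 to 60 mm from the start post. Brass mass (28 mm diameter) hangs below to 52 mm under the origin, keeping it upright. 0.11 to 0.18 kg.
- ring_stem (a point): Grip point on the ring's upright round blue stem (10 mm diameter, from 12 to 62 mm above the ring's origin), 42 mm above the ring's origin. Held, the ring must be turned with the rod: within about 20 degrees of the leg it is on, midway between the legs at a corner. Over 15 N between ring and rod strains the rod.
- stop: Red ball, 30 mm diameter, threaded by the last leg; origin at its centre on the rod's centre line, 60 to 110 mm past the second corner (differs each time). Its axes are turned at random about the vertical, they do not show the leg. Sprung along the leg: gives 1 mm per 0.7 N, 10 mm at most, returns slowly. When they touch, the ring's origin is about 20 mm from its centre.
- cup: White paper cup, 76 mm wide, 90 mm tall; bystander. Origin under its centre.
- spare_mass: Brass cylinder, 36 mm diameter, 30 mm tall; bystander. Origin under its centre.
- lunchbox: Open clear plastic box 160 x 120 x 55 mm; bystander. Origin under its centre.
- bottle: Green bottle, 66 mm diameter, 200 mm tall; bystander. Origin under its centre.
Not all that is in view belongs to the job. Of the things like the ring, leave any that is black, green or turquoise; of the rest the smaller one is meant.

How it is judged:
On the way, in this order (a step that is already met when the one before it is completed fails the run):
1. the ring is round the first corner, at least 20 mm further along the first leg's direction (x of ring in the frame of rail above 0.12 m), for 0.1 s.
2. the ring is round the second corner, within 52 mm of the ball's centre (distance between ring and stop below 0.052 m), for 0.1 s.
3. the ring presses on the red ball with over 2 N for 0.2 s (contact force between ring and stop above 2 N), for 0.2 s.
At the end, for the whole second after the job is handed in: The ring, let go and at rest, hangs on the last leg with its centre within 27 mm of the ball's centre (a gap of at most 7 mm), after having gone round both corners and been pressed on the ball (distance between ring and stop below 0.027 m and linear speed of ring below 0.03 m/s and contact force between the fingers and ring below 0.1 N); the robot touches nothing.
It fails at once if the ring is forced against the rod, its posts or the ball with over 15 N (contact force between ring and rail above 15 N).
It fails at once if the gripper or arm pushes on the rod or its feet with over 15 N (contact force between any of the fingers, the arm and rail above 15 N).
It fails at once if the cup, spare mass, lunchbox or bottle is moved by over 20 mm (distance of any of cup, spare_mass, lunchbox, bottle from where it was at the start of the episode above 0.02 m).
It also fails if it takes over 72 s, if anything falls off the work surface, if the arm or the gripper's body presses on something with over 40 N, if the wrist force passes 120 N, or if a joint passes its speed limit or range.

## Robot

A 6-joint arm with a two-finger parallel gripper is mounted at the origin on the work surface. World frame = base frame: x ahead of the robot, y to its left, z up, the work surface at z = 0. Lengths are in m, angles in rad, forces in N, time in s.
With the tool pointing down it reaches from about 0.35 to 0.95 m from the base axis. Payload 17.4 kg.
Tool frame: the origin (TCP) lies midway between the tips of the shut fingers; the grasp point (between the pads) lies grasp_offset behind it (grasp_offset is the distance from the TCP to the grasp point, in m); z points along the fingers, y is the line along which they close (so a half turn about z gives the same grasp; the last joint's range is limited). The gripper opens to 93 mm and grips with 3 to 60 N. Pads are 15 mm wide; open, the fingers measure 128 mm over their backs; the gripper's body (75 mm by 188 mm) begins 65 mm behind the grasp point.
Start: joints at [-1.257, 0.116, 1.442, -0, 1.584, -0.038], TCP at [0.233, -0.634, 0.219] pointing down, gripper open.
Joint ranges: [-2.83, 2.83], [-0.83, 2.19], [0.07, 2.5], [-1.14, 4.28], [0.01, 3], [-2.97, 2.97]. Speed limits (rad/s): [1.89, 1.89, 2.22, 3.14, 3.14, 3.14].

## Interface

Orientations are given as a unit quaternion [w, x, y, z].
In Python, from bench import * gives the robot as it stands. The module is installed in compiled form; this text tells all that it offers.
- The arm moves only by the tool carry_out, never from a script. Its argument "commands" is a list that holds one entry, the list of rows, each a list of 7 numbers: the turn, a rotation vector about the tool's x, y, z in rad, then the shift along the tool's x, y, z in mm, then the opening, from -1 (shut) to 1 (fully open), so that 0 is half open. A call has 1 to 10 rows; each row shifts and turns the commanded pose from where the row before left it, along the tool's axes as they then stand; what a row does not reach is not made up. A row lasts 1/12 s, in which the tool goes at most 41.7 mm and 7.16 degrees, less where a joint would pass 70% of its speed; a pose out of reach is approached as far as the arm can. A call is refused whole if a number of a shift passes 41.7 or a number of a turn 0.125, either way. A call with a gripper value outside its range is refused whole. The fingers move at their own pace and stop on an object; the grip force is fixed at half the most. Time passes only in rows, so rows that do not move let the fingers close. It gives the time, the measured TCP pose, the force, the opening and the grip force at its end, in the units of the state.
- sense(): the state, without advancing time (a new reading comes with each control period).
- read_camera(name): name is "scene" or "top" or "wrist"; returns a dict with "pixels" (480x640x3 uint8, red, green, blue), "fx", "fy", "cx", "cy" (pixels), "k1" (the pictures are not rectified: a ray, as slopes to the right and down, at radius r is drawn at 1 + k1 r^2 times it, then the intrinsics apply), "view" (4x4, takes a point from world to camera coordinates); the wrist camera has in their place "hand_eye" (4x4, takes a point from camera to tool coordinates, whose origin is the TCP and whose axes are the flange's). Camera axes: x right, y up, looking along -z (the intrinsics and any distortion apply to the point x, -y, -z); pixel columns grow to the right and rows downward; lengths in m; the calibration is good to about 2 mm. A picture is of the moment at which its call begins: read the wrist's pose just before it. There is no depth.
- finish_job(): hands the job in; it is judged then, once.
The state is a dict: "time": time; "joints": joint angles; "qd": joint speeds; "tau": joint torques, N m; "position": TCP position; "tool_rot": TCP orientation; "wrist_force": force on the tool from outside, world axes, zero at the start; "moment": the same for the moment, N m; "opening": finger opening in m; "finger_force": force on a finger pad.
Only numpy, scipy, OpenCV 4.12 (cv2) and the standard library are available. Lean on these libraries where they do the work, as an engineer would, in place of code of your own. Each camera call takes 0.05 s, during which the arm holds its last target. There are 200 camera calls.

## Working session

There is one attempt and no reset: what is moved stays moved. The work goes in short steps, Python scripts to look and compute and a tool call to move; the robot and the scene stay as the last step left them, time stands still between calls to the robot, and variables do not carry over. Pictures are saved under pics/ and viewed, at most 10 in all, crops included, and the job is handed in when it is done.

Besides the shell and the picture viewer there is one more tool, called after "Request:" by a JSON object that holds its "op" and its "data", one argument or row to a line. carry_out: Moves the arm, as the interface text tells. Its arguments: {"type":"object","properties":{"commands":{"type":"array","items":{"type":"array","items":{"type":"array","items":{"type":"number"}}}}},"required":["commands"]}

```bash
mkdir -p pics; python3 - <<'E'
from bench import *
import cv2,numpy as np,pickle
s=sense();print(s)
d={}
for n in("scene","top"):
    c=read_camera(n);d[n]=c
    print(n,{k:(np.round(v,4).tolist() if k=="view" else v) for k,v in c.items() if k!="pixels"})
    cv2.imwrite(f"pics/{n}0.png",c["pixels"][...,::-1])
pickle.dump(d,open("cams.pkl","wb"))
E
```

```text
{'time': 0.0, 'joints': array([-1.25678631e+00,  1.16466644e-01,  1.44228520e+00, -3.82872079e-06,
        1.58401760e+00, -3.78412499e-02]), 'qd': array([ 0.00121734,  0.00125169, -0.00197276,  0.00055389, -0.000225  ,
       -0.00209728]), 'tau': array([-2.02127630e-03, -7.21258092e+01, -6.22614098e+01,  7.79130729e-02,
        2.36098497e-02, -7.74924206e-05]), 'position': array([ 0.23252595, -0.63345098,  0.21790585]), 'tool_rot': array([-5.82528620e-04,  9.84564791e-01,  1.75019503e-01, -8.28858832e-05]), 'wrist_force': array([ 0.3306113 , -0.35995816,  0.16895571]), 'moment': array([-0.01021004, -0.02049667,  0.08775468]), 'finger_force': 0.0, 'opening': 0.09289400996919481}
scene {'fx': 569.1152616034638, 'fy': 569.1152616034638, 'cx': 326.2587852816406, 'cy': 239.9388207524601, 'k1': -0.06580261449564384, 'view': [[-0.5955, 0.8034, -0.0031, 0.315], [-0.5236, -0.3851, 0.76, 0.1893], [0.6093, 0.4542, 0.6499, -1.6681], [0.0, 0.0, 0.0, 1.0]]}
top {'fx': 434.77456228230335, 'fy': 434.77456228230335, 'cx': 319.0897298080255, 'cy': 237.5780278375868, 'k1': 0.01579360625728543, 'view': [[-0.0048, -1.0, 0.0068, -0.0081], [0.9872, -0.0036, 0.1597, -0.5334], [-0.1597, 0.0075, 0.9871, -1.0876], [0.0, 0.0, 0.0, 1.0]]}
```

View pics/scene0.png

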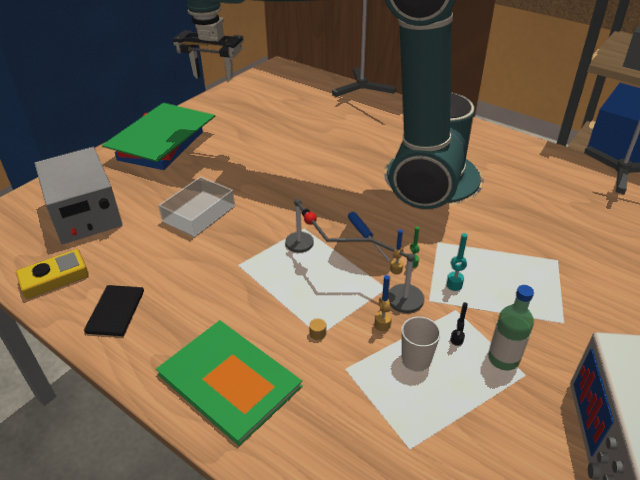

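View pics/top0.png

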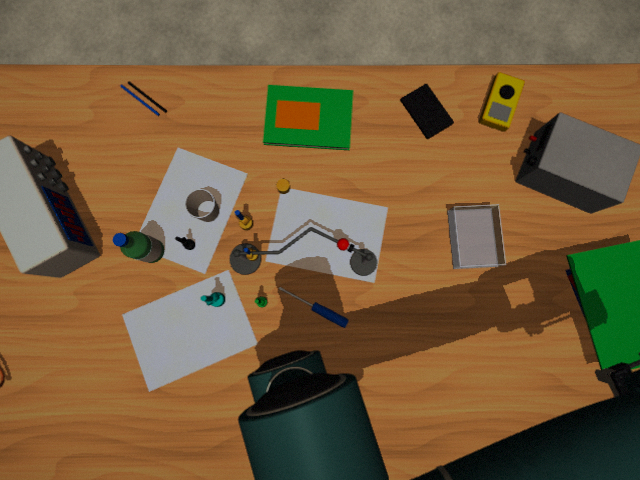

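The scene view shows the rod from the large foot (405,297) to the small foot (299,242), with the ball at (311,217). The ring-like candidates, in scene pixels, are:
- brass with blue stem on the rod (398,250)
- brass with blue stem off the rod (385,300)
- green (416,245)
- turquoise (458,262)
- black (460,325)

The two brass ones fit the colour rule. The one threaded on the rod should be the smaller, so I'll confirm that in a crop.

```bash
python3 - <<'E'
import cv2,numpy as np,pickle
d=pickle.load(open("cams.pkl","rb"))
a=d["scene"]["pixels"][190:340,280:480,::-1]; b=d["top"]["pixels"][200:290,220:400,::-1]
cv2.imwrite("pics/c1.png",cv2.resize(a,None,fx=4,fy=4,interpolation=cv2.INTER_CUBIC))
cv2.imwrite("pics/c2.png",cv2.resize(b,None,fx=4.4,fy=4.4,interpolation=cv2.INTER_CUBIC))
E
```

```text
(no output)
```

View pics/c1.png

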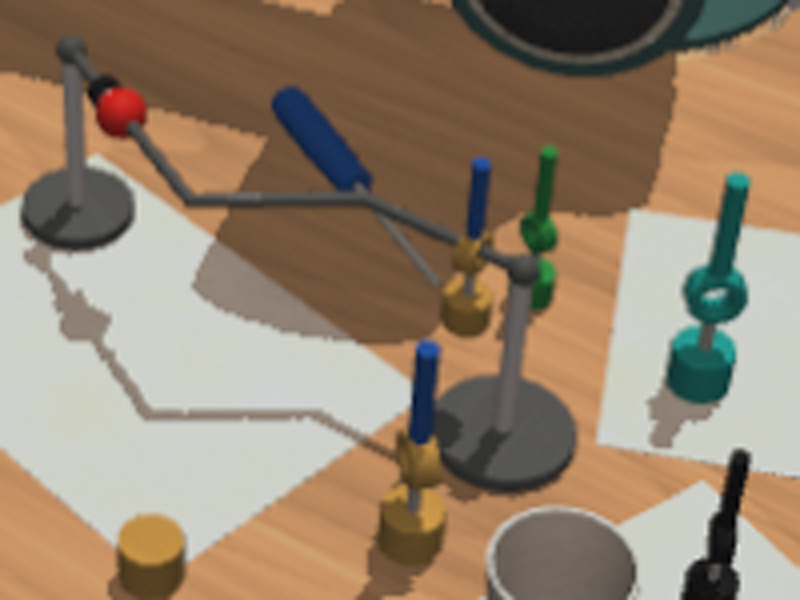

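View pics/c2.png

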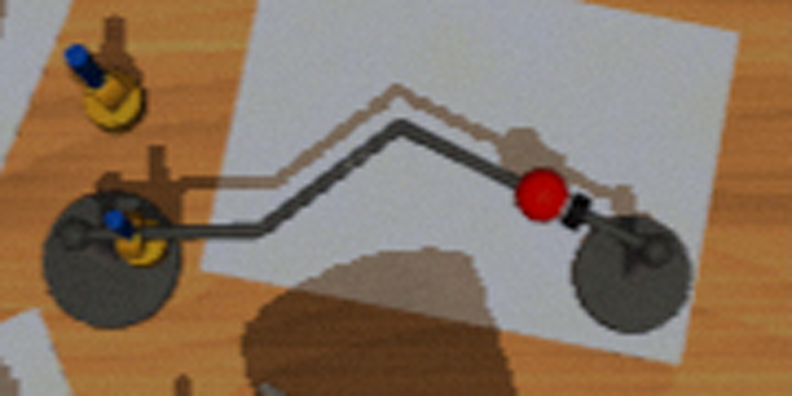

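The crops settle it: the brass ring on the rod, at c1 (470,250), is smaller than the free one at c1 (415,460), so that is the one meant. Next I'll fit the rail geometry to the points read from both views.

```bash
cat > h.py <<'E'
import numpy as np,pickle
from scipy.optimize import least_squares
def proj(c,P,V=None):
    V=c["view"] if V is None else V
    q=(V@np.c_[P,np.ones(len(P))].T)[:3]; s=np.array([q[0],-q[1]])/-q[2]
    s=s*(1+c["k1"]*(s**2).sum(0)); return np.c_[c["fx"]*s[0]+c["cx"],c["fy"]*s[1]+c["cy"]]
def rail(p):
    x,y,th,a1,a2,L2,sb,sr=p[:8]; u=lambda t:np.array([np.cos(t),np.sin(t),0])
    S=np.array([x,y,.13]);C1=S+.1*u(th);C2=C1+L2*u(th+a1);t3=th+a1-a2
    E=C2+.155*u(t3);B=C2+sb*u(t3);R=S+sr*u(th)
    return S,C1,C2,E,B,R
E
python3 - <<'E'
from h import *
d=pickle.load(open("cams.pkl","rb"))
a=np.array([[523,266],[365,199],[191,201],[71,49],[121,111],[481,163],[477,236]])
b=np.array([[76,233],[262,231],[400,126],[655,249],[541,195],[112,217]])
A=(a+.5)/4-.5+[280,190];B=(b+.5)/4.4-.5+[220,200]
def f(p):
    S,C1,C2,E,Bq,R=rail(p)
    P=np.array([S,C1,C2,E,Bq,R+[0,0,.059],R+[0,0,.012]])
    r=np.r_[(proj(d["scene"],P)+p[8:10]-A).ravel(),(proj(d["top"],P[:6])+p[10:12]-B).ravel()]
    return np.r_[r,p[8:12]]
p0=np.r_[.55,.2,-1.57,.8,.8,.095,.085,.045,0,0,0,0]
s=least_squares(f,p0,x_scale=np.r_[np.full(8,.01),np.ones(4)],loss="soft_l1")
p=s.x;print(np.round(p,4),"deg",np.degrees(p[2:5]))
print(np.round(s.fun,1))
for n,v in zip("S C1 C2 E B R".split(),rail(p)):print(n,np.round(v,4))
np.save("p.npy",p)
E
```

```text
[ 0.4831  0.1869 -1.5614  0.644   1.112   0.0945  0.087   0.0292  0.3061
 -0.2529  0.2005 -0.2508] deg [-89.46297142  36.90014444  63.71137389]
[-0.3  0.9 -0.5 -0.2 -0.1 -0.2  0.1  0.2  0.1  0.5  0.6  0.1 -0.2 -1.1
 -0.1  0.  -0.3 -0.1 -0.2 -0.   0.2  0.1  0.3 -0.  -0.   0.2  0.3 -0.3
  0.2 -0.3]
S [0.4831 0.1869 0.13  ]
C1 [0.4841 0.0869 0.13  ]
C2 [0.5415 0.0119 0.13  ]
E [ 0.4729 -0.1271  0.13  ]
B [ 0.503  -0.0661  0.13  ]
R [0.4834 0.1577 0.13  ]
```

Request:
{"op": "carry_out", "data": {
  "commands": [
    [[0,0,0,25.4,-32.8,0,1],[0,0,0,25.4,-32.8,0,1],[0,0,0,25.4,-32.8,0,1],[0,0,0,25.4,-32.8,0,1],[0,0,0,25.4,-32.8,0,1],[0,0,0,25.4,-32.8,0,1],[0,0,0,25.4,-32.8,0,1],[0,0,0,25.4,-32.8,0,1],[0,0,0,25.4,-32.8,0,1],[0,0,0,25.4,-32.8,0,1]]
  ]
}}

```text
time: 0.93
position: [0.3579, -0.2363, 0.2185]
tool_rot: [0.0, 0.985, 0.175, 0.0]
wrist_force: [-0.5, -0.7, 0.5]
opening: 0.0931
finger_force: 0.0
```

Request:
{"op": "carry_out", "data": {
  "commands": [
    [[0,0,0,25.4,-32.8,0,1],[0,0,0,25.4,-32.8,0,1],[0,0,0,25.4,-32.8,0,1],[0,0,0,25.4,-32.8,0,1],[0,0,0,25.4,-32.8,0,1],[0,0,0,25.4,-32.8,0,1],[0,0,0,25.4,-32.8,0,1],[0,0,0,25.4,-32.8,0,1],[0,0,0,20,-26,0,1],[0,0,0,0,0,0,1]]
  ]
}}

```text
time: 1.77
position: [0.4687, 0.1139, 0.2179]
tool_rot: [-0.001, 0.984, 0.177, -0.0]
wrist_force: [0.2, -0.7, -0.3]
opening: 0.093
finger_force: 0.0
```

Request:
{"op": "carry_out", "data": {
  "commands": [
    [[0,0,-0.12,0,0,0,1],[0,0,-0.12,0,0,0,1],[0,0,-0.12,0,0,0,1],[0,0,-0.12,0,0,0,1],[0,0,-0.12,0,0,0,1],[0,0,-0.12,0,0,0,1],[0,0,-0.12,0,0,0,1],[0,0,-0.12,0,0,0,1],[0,0,-0.12,0,0,0,1],[0,0,-0.12,0,0,0,1]]
  ]
}}

```text
time: 2.6
position: [0.468, 0.109, 0.2184]
tool_rot: [-0.0, 0.712, 0.702, -0.0]
wrist_force: [-0.1, -0.2, 0.2]
opening: 0.093
finger_force: 0.0
```

```bash
python3 - <<'E'
from bench import *
import bench
import cv2,numpy as np,pickle
from scipy.spatial.transform import Rotation as R
print("go",bench.__dict__.get("grasp_offset"),[k for k in dir(bench) if k[0]!="_"])
s=sense();c=read_camera("wrist");pickle.dump((s,c),open("w1.pkl","wb"))
r=R.from_quat(np.roll(s["tool_rot"],-1)).as_matrix()
print(s["time"],s["position"],"phi",np.degrees(np.arctan2(r[1,0],r[0,0])),r[:,2],s["wrist_force"],s["joints"])
print({k:v for k,v in c.items() if k!="pixels"})
cv2.imwrite("pics/w1.png",c["pixels"][...,::-1])
E
```

```text
go 0.0188 ['MotionError', 'finish_job', 'grasp_offset', 'read_camera', 'sense']
2.6 [0.46797783 0.10896632 0.21843124] phi 89.23786709708314 [-3.50804554e-04 -1.69186020e-04 -9.99999924e-01] [-0.12119676 -0.24669456  0.23771092] [ 1.75740082e-01 -3.17203111e-01  1.84326339e+00 -1.05353728e-04
  1.61590735e+00  1.89037109e-01]
{'fx': 386.5069140192371, 'fy': 386.5069140192371, 'cx': 315.83404852208594, 'cy': 241.74406118559907, 'k1': -0.05403802836106207, 'hand_eye': array([[ 4.94697664e-04,  9.57019149e-01,  2.90024317e-01,
         8.10348659e-02],
       [ 9.99999785e-01, -5.98432155e-04,  2.68989426e-04,
         5.59119085e-04],
       [ 4.30987909e-04,  2.90024121e-01, -9.57019239e-01,
        -1.67372682e-01],
       [ 0.00000000e+00,  0.00000000e+00,  0.00000000e+00,
         1.00000000e+00]])}
```

View pics/w1.png

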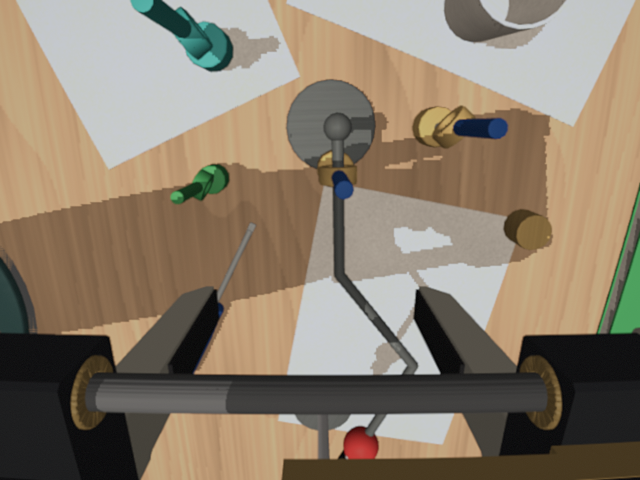

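The wrist view shows the start post top at (338,127), first corner (339,276), second corner (412,366), ball (361,444) and stem top (344,188). I'll add these points and refit.

```bash
cat > fit.py <<'E'
from h import *
from scipy.spatial.transform import Rotation as Ro
d=pickle.load(open("cams.pkl","rb")); s0,w=pickle.load(open("w1.pkl","rb"))
T=np.eye(4);T[:3,:3]=Ro.from_quat(np.roll(s0["tool_rot"],-1)).as_matrix();T[:3,3]=s0["position"]
V=np.linalg.inv(T@w["hand_eye"])
a=np.array([[523,266],[365,199],[191,201],[71,49],[121,111],[481,163],[477,236]])
b=np.array([[76,233],[262,231],[400,126],[655,249],[541,195],[112,217]])
C=np.array([[338,127],[339,276],[412,366],[361,444],[344,188]])
A=(a+.5)/4-.5+[280,190];B=(b+.5)/4.4-.5+[220,200]
def f(p):
    S,C1,C2,E,Bq,R=rail(p)
    P=np.array([S,C1,C2,E,Bq,R+[0,0,.059],R+[0,0,.012]])
    r=np.r_[(proj(d["scene"],P)+p[8:10]-A).ravel(),(proj(d["top"],P[:6])+p[10:12]-B).ravel(),(proj(w,P[[0,1,2,4,5]],V)+p[12:14]-C).ravel()]
    return np.r_[r,p[8:12],p[12:14]/2]
p0=np.r_[np.load("p.npy"),0,0]
s=least_squares(f,p0,x_scale=np.r_[np.full(8,.01),np.ones(6)],loss="soft_l1")
p=s.x;print(np.round(p,4),"deg",np.degrees(p[2:5]))
print(np.round(s.fun,1))
for n,v in zip("S C1 C2 E B R".split(),rail(p)):print(n,np.round(v,4))
np.save("p.npy",p[:12])
E
python3 fit.py
```

```text
[ 0.4832  0.1881 -1.5604  0.6321  1.1012  0.0953  0.0853  0.0291  0.0374
 -0.3715  0.4916 -0.2362  0.427   0.3905] deg [-89.40474095  36.21570073  63.09691041]
[-0.1  1.  -0.4 -0.1 -0.3 -0.4 -0.1  0.   0.2  0.7  0.8  0.2  0.  -1.
 -0.3  0.  -0.5 -0.1  0.1  0.1  0.5  0.3  0.1 -0.2 -0.3  0.2 -0.2  1.4
 -0.1 -1.3  0.1 -0.4 -0.2  0.1  0.3  0.2  0.  -0.4  0.5 -0.2  0.2  0.2]
S [0.4832 0.1881 0.13  ]
C1 [0.4842 0.0881 0.13  ]
C2 [0.5413 0.0118 0.13  ]
E [ 0.4727 -0.1272  0.13  ]
B [ 0.5035 -0.0648  0.13  ]
R [0.4835 0.159  0.13  ]
```

Request:
{"op": "carry_out", "data": {
  "commands": [
    [[0,0,-0.023,25,7.5,0,1],[0,0,0,25,7.5,0,1],[0,0,0,0,0,17,1],[0,0,0,0,0,17,1],[0,0,0,0,0,17,1],[0,0,0,0,0,17,1],[0,0,0,0,0,0,1],[0,0,0,0,0,0,1]]
  ]
}}

```text
time: 3.32
position: [0.4832, 0.1589, 0.1503]
tool_rot: [-0.0, 0.706, 0.708, -0.001]
wrist_force: [0.5, -0.3, 0.1]
opening: 0.093
finger_force: 0.0
```

```bash
cat > st.py <<'E'
from bench import *
import numpy as np,sys,cv2
from scipy.spatial.transform import Rotation as R
s=sense();r=R.from_quat(np.roll(s["tool_rot"],-1)).as_matrix()
print(s["time"],np.round(s["position"]*1000,1),"phi",np.degrees(np.arctan2(r[1,0],r[0,0])).round(2),"F",s["wrist_force"].round(2),"M",s["moment"].round(3),s["opening"],s["finger_force"])
if len(sys.argv)>1:
    cv2.imwrite(sys.argv[1],read_camera(sys.argv[2])["pixels"][...,::-1])
E
python3 st.py pics/w2.png wrist
```

```text
3.3167 [483.2 158.9 150.3] phi 90.11 F [ 0.53 -0.3   0.08] M [ 0.031 -0.09   0.011] 0.09295295215169748 0.0
```

View pics/w2.png

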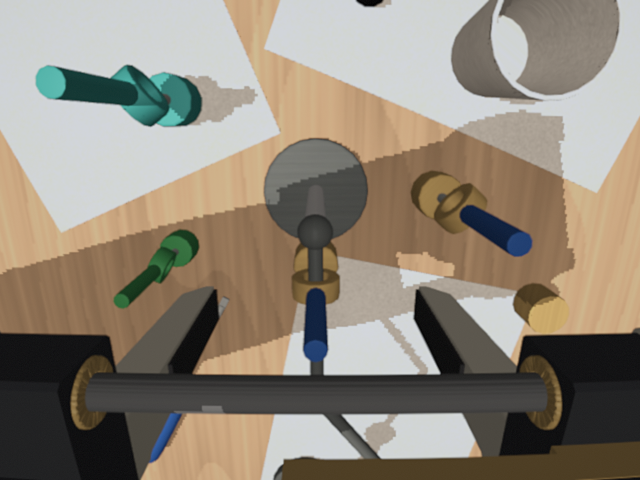

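The wrist view shows the stem centred between the fingers, with its top at (316,346), so I'll close.

Request:
{"op": "carry_out", "data": {
  "commands": [
    [[0,0,-0.009,0,0,0,-1],[0,0,0,0,0,0,-1],[0,0,0,0,0,0,-1],[0,0,0,0,0,0,-1],[0,0,0,0,0,0,-1],[0,0,0,0,0,0,-1],[0,0,0,0,0,0,-1],[0,0,0,0,0,0,-1],[0,0,0,0,0,0,-1]]
  ]
}}

```text
time: 4.12
position: [0.4835, 0.1593, 0.1506]
tool_rot: [-0.0, 0.702, 0.712, -0.0]
wrist_force: [0.1, -1.9, 0.3]
opening: 0.0376
finger_force: 0.0
```

```bash
python3 st.py
```

```text
4.1167 [483.5 159.3 150.6] phi 90.75 F [ 0.11 -1.86  0.32] M [-0.031 -0.068 -0.029] 0.03764941306760428 0.0
```

Request:
{"op": "carry_out", "data": {
  "commands": [
    [[0,0,0,0,0,0,-1],[0,0,0,0,0,0,-1],[0,0,0,0,0,0,-1],[0,0,0,0,0,0,-1],[0,0,0,0,0,0,-1],[0,0,0,0,0,0,-1],[0,0,0,0,0,0,-1],[0,0,0,0,0,0,-1]]
  ]
}}

```text
time: 4.78
position: [0.4836, 0.1593, 0.1507]
tool_rot: [0.0, 0.703, 0.712, 0.0]
wrist_force: [-0.1, -0.2, 0.1]
opening: 0.0092
finger_force: 30.0
```

```bash
python3 st.py
```

```text
4.7833 [483.6 159.3 150.7] phi 90.74 F [-0.07 -0.2   0.1 ] M [-0.053 -0.209  0.025] 0.00921051416142408 29.999947249889374
```

Request:
{"op": "carry_out", "data": {
  "commands": [
    [[0,0,0,0,0,-1.5,-1],[0,0,0,0,0,-1.3,-1],[0,0,0,-3,0,0,-1],[0,0,0,-4,0,0,-1],[0,0,0,-4,0,0,-1],[0,0,0,-4,0,0,-1],[0,0,0,-4,0,0,-1],[0,0,0,-4,0,0,-1],[0,0,0,-4,0,0,-1],[0,0,0,-3,0,0,-1]]
  ]
}}

```text
time: 5.62
position: [0.4839, 0.1288, 0.1535]
tool_rot: [0.0, 0.703, 0.712, 0.0]
wrist_force: [0.8, 0.1, -0.6]
opening: 0.0096
finger_force: 30.0
```

```bash
python3 st.py; cat > plan.py <<'E'
# best centre+yaw of ring for each progress around a corner; corner at origin, incoming along +x, turn angle t (left +)
import numpy as np
from scipy.optimize import minimize
def clear(q,t,s):
    n,y=q; m=t/2*1.0
    # centre: progress s along polyline plus n along inner bisector
    u1=np.array([1,0]);u2=np.array([np.cos(t),np.sin(t)])
    nb=(u2-u1)/np.linalg.norm(u2-u1)
    c=(u1 if s<0 else u2)*s+n*nb
    k=np.linspace(-20,20,801); P=np.where(k[:,None]<0,k[:,None]*u1,k[:,None]*u2)-c
    ang=np.where(k<0,-y,t-y)
    X=P@[np.cos(y),np.sin(y)];Y=P@[-np.sin(y),np.cos(y)]
    i=abs(X)<=6
    return (7-abs(Y)-4/np.cos(ang))[i].min()
def table(t,S):
    out=[]
    for s in S:
        best=max(((clear((n,t*f),t,s),n,f) for n in np.arange(-.5,2.6,.25) for f in np.linspace(0,1,21)))
        out.append((s,best[1],round(best[2],2),best[0]))
    return out
if __name__=="__main__":
    for t in(36.2,-63.1):
        for r in table(np.radians(t),range(-14,15,2)):print(t,np.round(r,2))
E
python3 plan.py
```

```text
5.6167 [483.9 128.8 153.5] phi 90.73 F [ 0.78  0.06 -0.62] M [-0.037 -0.108 -0.02 ] 0.009635890832810806 29.999637007713318
36.2 [-14.   0.   0.   3.]
36.2 [-12.   0.   0.   3.]
36.2 [-10.   0.   0.   3.]
36.2 [-8.  0.  0.  3.]
36.2 [-6.    0.25  0.    2.76]
36.2 [-4.    0.    0.25  1.88]
36.2 [-2.    0.5   0.35  1.7 ]
36.2 [0.   1.   0.5  1.79]
36.2 [2.   0.5  0.65 1.72]
36.2 [4.   0.   0.75 1.9 ]
36.2 [6. 0. 1. 3.]
36.2 [8. 0. 1. 3.]
36.2 [10.  0.  1.  3.]
36.2 [12.  0.  1.  3.]
36.2 [14.  0.  1.  3.]
-63.1 [-14.   0.   0.   3.]
-63.1 [-12.   0.   0.   3.]
-63.1 [-10.   0.   0.   3.]
-63.1 [-8.  0.  0.  3.]
-63.1 [-6.    0.25  0.    2.79]
-63.1 [-4.   -0.25  0.3   0.28]
-63.1 [-2.    0.75  0.4   0.34]
-63.1 [0.   1.75 0.5  0.39]
-63.1 [2.   0.75 0.6  0.34]
-63.1 [ 4.   -0.25  0.7   0.28]
-63.1 [6. 0. 1. 3.]
-63.1 [8. 0. 1. 3.]
-63.1 [10.  0.  1.  3.]
-63.1 [12.  0.  1.  3.]
-63.1 [14.  0.  1.  3.]
```

```bash
cat > gen.py <<'E'
from h import *
from bench import sense
from scipy.spatial.transform import Rotation as Ro
def gen(corner,S,off=(0,0),yawoff=0,nmax=None):
    """rows from present pose through progress values S (mm) about a corner; off: world xy correction mm"""
    p=np.load("p.npy");pts=rail(p);C=pts[corner][:2]*1000+off
    h=[p[2],p[2]+p[3],p[2]+p[3]-p[4]];h1,h2=h[corner-1],h[corner]
    u=lambda a:np.array([np.cos(a),np.sin(a)])
    nb=(u(h2)-u(h1))/np.linalg.norm(u(h2)-u(h1)); nm=nmax if nmax is not None else (1. if corner==1 else 1.75)
    s=sense();r=Ro.from_quat(np.roll(s["tool_rot"],-1)).as_matrix()
    x=s["position"][:2]*1000;ph=np.arctan2(r[1,0],r[0,0])
    for q in S:
        f=np.interp(q,[-8,-6,-4,0,4,6,8],[0,.1,.25,.5,.75,.9,1]);n=np.interp(q,[-4,0,4],[0,nm,0])
        X=C+(u(h1) if q<0 else u(h2))*q+n*nb; P=h1+f*(h2-h1)+np.pi+yawoff
        dp=(P-ph+np.pi)%(2*np.pi)-np.pi; D=X-x; tx=u(ph);ty=np.array([np.sin(ph),-np.cos(ph)])
        print(q,"turn %.3f x %.1f y %.1f"%(-dp,D@tx,D@ty),X.round(1),np.degrees(P).round(1)%360)
        x,ph=X,ph+dp
E
python3 -c "
from gen import *
gen(1,[-37,-33,-29,-25,-21,-17,-14,-12,-10,-8,-6,-4,-2,0,2,4,6,8,10])"
```

```text
-37 turn 0.002 x -3.7 y -0.2 [483.8 125.1] 90.6
-33 turn -0.000 x -4.0 y 0.0 [483.9 121.1] 90.6
-29 turn -0.000 x -4.0 y 0.0 [483.9 117.1] 90.6
-25 turn -0.000 x -4.0 y -0.0 [484.  113.1] 90.6
-21 turn -0.000 x -4.0 y 0.0 [484.  109.1] 90.6
-17 turn -0.000 x -4.0 y 0.0 [484.  105.1] 90.6
-14 turn -0.000 x -3.0 y -0.0 [484.1 102.1] 90.6
-12 turn -0.000 x -2.0 y 0.0 [484.1 100.1] 90.6
-10 turn -0.000 x -2.0 y 0.0 [484.1  98.1] 90.6
-8 turn -0.000 x -2.0 y 0.0 [484.1  96.1] 90.6
-6 turn -0.063 x -2.0 y -0.0 [484.1  94.1] 94.2
-4 turn -0.095 x -2.0 y -0.1 [484.2  92.1] 99.6
-2 turn -0.079 x -1.9 y 0.2 [484.7  90.2] 104.2
0 turn -0.079 x -1.9 y 0.0 [485.2  88.4] 108.7
2 turn -0.079 x -1.9 y 0.1 [485.9  86.6] 113.2
4 turn -0.079 x -1.9 y -0.0 [486.6  84.9] 117.8
6 turn -0.095 x -2.0 y 0.3 [487.8  83.3] 123.2
8 turn -0.063 x -2.0 y 0.1 [489.   81.7] 126.8
10 turn -0.000 x -2.0 y 0.0 [490.2  80.1] 126.8
```

Request:
{"op": "carry_out", "data": {
  "commands": [
    [[0,0,0,-3.7,-0.2,0,-1],[0,0,0,-4,0,0,-1],[0,0,0,-4,0,0,-1],[0,0,0,-4,0,0,-1],[0,0,0,-4,0,0,-1],[0,0,0,-4,0,0,-1],[0,0,0,-3,0,0,-1],[0,0,0,-2,0,0,-1],[0,0,0,-2,0,0,-1],[0,0,0,-2,0,0,-1]]
  ]
}}

```text
time: 6.45
position: [0.4841, 0.0965, 0.1534]
tool_rot: [-0.0, 0.702, 0.712, -0.0]
wrist_force: [-0.5, -0.8, -1.4]
opening: 0.0092
finger_force: 30.0
```

Request:
{"op": "carry_out", "data": {
  "commands": [
    [[0,0,-0.063,-2,0,0,-1],[0,0,-0.095,-2,0,0,-1],[0,0,-0.079,-1.9,0.2,0,-1],[0,0,0,0,0,0,-1],[0,0,0,0,0,0,-1]]
  ]
}}

```text
time: 6.87
position: [0.4849, 0.0908, 0.1534]
tool_rot: [-0.0, 0.614, 0.789, -0.0]
wrist_force: [-0.0, 0.0, -0.8]
opening: 0.009
finger_force: 30.0
```

```bash
python3 st.py; python3 -c "
from gen import *
gen(1,[0,2,4,6,8,10])"
```

```text
6.8667 [484.9  90.8 153.4] phi 104.17 F [-0.04  0.   -0.77] M [-0.04  -0.084 -0.013] 0.009037804932140183 29.998989701271057
0 turn -0.079 x -2.4 y -0.3 [485.2  88.4] 108.7
2 turn -0.079 x -1.9 y 0.1 [485.9  86.6] 113.2
4 turn -0.079 x -1.9 y -0.0 [486.6  84.9] 117.8
6 turn -0.095 x -2.0 y 0.3 [487.8  83.3] 123.2
8 turn -0.063 x -2.0 y 0.1 [489.   81.7] 126.8
10 turn -0.000 x -2.0 y 0.0 [490.2  80.1] 126.8
```

No contact force so far.

Request:
{"op": "carry_out", "data": {
  "commands": [
    [[0,0,-0.079,-2.3,-0.2,0,-1],[0,0,-0.079,-1.9,0.1,0,-1],[0,0,0,0,0,0,-1]]
  ]
}}

```text
time: 7.12
position: [0.486, 0.0867, 0.1534]
tool_rot: [-0.0, 0.549, 0.836, -0.0]
wrist_force: [0.1, 0.4, -0.5]
opening: 0.0094
finger_force: 30.0
```

Request:
{"op": "carry_out", "data": {
  "commands": [
    [[0,0,-0.079,-1.9,0,0,-1],[0,0,-0.095,-2,0.3,0,-1],[0,0,-0.063,-2,0.1,0,-1],[0,0,0,-2,0,0,-1],[0,0,0,0,0,0,-1],[0,0,0,0,0,0,-1]]
  ]
}}

```text
time: 7.62
position: [0.4903, 0.0802, 0.1534]
tool_rot: [-0.0, 0.449, 0.894, 0.0]
wrist_force: [0.1, -0.1, -1.6]
opening: 0.0093
finger_force: 30.0
```

```bash
python3 st.py; python3 -c "
from gen import *
gen(2,[-79,-73,-67,-61,-55,-49,-43,-37,-30])"
```

```text
7.6167 [490.3  80.2 153.4] phi 126.7 F [ 0.09 -0.09 -1.61] M [ 0.022 -0.134 -0.013] 0.0093359378708684 29.9993634223938
-79 turn -0.002 x -6.4 y -0.1 [494.  75.] 126.8
-73 turn -0.000 x -6.0 y -0.0 [497.6  70.2] 126.8
-67 turn -0.000 x -6.0 y -0.0 [501.2  65.4] 126.8
-61 turn -0.000 x -6.0 y -0.0 [504.8  60.6] 126.8
-55 turn -0.000 x -6.0 y 0.0 [508.4  55.8] 126.8
-49 turn -0.000 x -6.0 y -0.0 [512.  51.] 126.8
-43 turn -0.000 x -6.0 y -0.0 [515.6  46.2] 126.8
-37 turn -0.000 x -6.0 y -0.0 [519.2  41.4] 126.8
-30 turn -0.000 x -7.0 y 0.0 [523.3  35.8] 126.8
```

Request:
{"op": "carry_out", "data": {
  "commands": [
    [[0,0,0,-3,0,0,-1],[0,0,0,-4,0,0,-1],[0,0,0,-4,0,0,-1],[0,0,0,-4,0,0,-1],[0,0,0,-4,0,0,-1],[0,0,0,-4,0,0,-1],[0,0,0,-4,0,0,-1],[0,0,0,-4,0,0,-1],[0,0,0,-4,0,0,-1],[0,0,0,0,0,0,-1]]
  ]
}}

```text
time: 8.45
position: [0.5117, 0.0516, 0.1534]
tool_rot: [-0.0, 0.447, 0.895, -0.0]
wrist_force: [0.6, -1.0, -0.9]
opening: 0.0093
finger_force: 30.0
```

Request:
{"op": "carry_out", "data": {
  "commands": [
    [[0,0,0,-4,0,0,-1],[0,0,0,-4,0,0,-1],[0,0,0,-4,0,0,-1],[0,0,0,-4,0,0,-1],[0,0,0,-4,0,0,-1],[0,0,0,-4,0,0,-1],[0,0,0,0,0,0,-1]]
  ]
}}

```text
time: 9.03
position: [0.5261, 0.0324, 0.1534]
tool_rot: [0.0, 0.447, 0.895, -0.0]
wrist_force: [-0.1, -0.1, -1.2]
opening: 0.0094
finger_force: 30.0
```

```bash
python3 st.py pics/s3.png scene; python3 - <<'E'
import cv2
a=cv2.imread("pics/s3.png")[180:300,270:430]
cv2.imwrite("pics/s3c.png",cv2.resize(a,None,fx=5,fy=5,interpolation=cv2.INTER_CUBIC))
E
```

```text
9.0333 [526.1  32.4 153.4] phi 126.93 F [-0.11 -0.09 -1.24] M [ 0.021 -0.144  0.073] 0.009439064498941052 29.99916583299637
```

View pics/s3c.png

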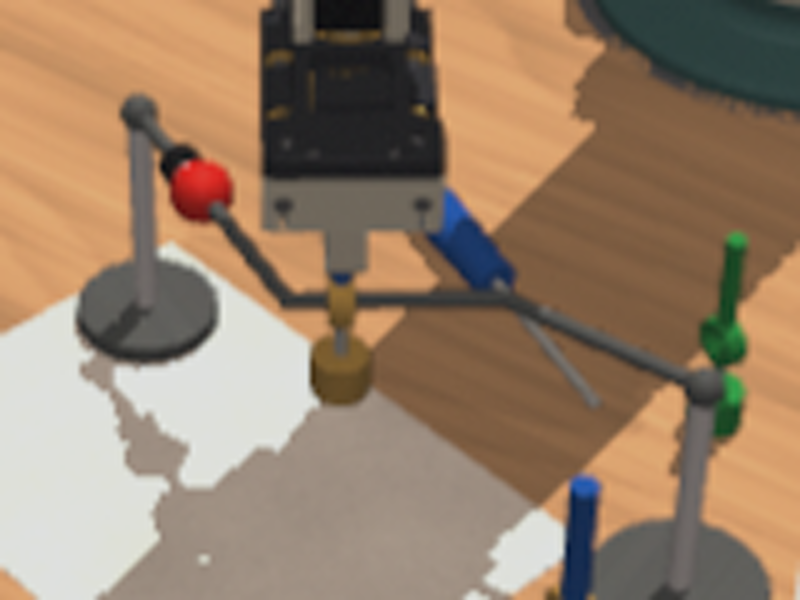

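```bash
python3 - <<'E'
from h import *
d=pickle.load(open("cams.pkl","rb"))["scene"];p=np.load("p.npy");S,C1,C2,E,B,R=rail(p)
u=(C2-C1)/np.linalg.norm(C2-C1)
P=np.array([C1,C2]+[C2-u*k/1000 for k in(23,24,25,26,27)])
print(((proj(d,P)-[270,180]+.5)*5-.5).round(1))
E
python3 -c "
from gen import *
gen(2,[-20,-16,-12,-10,-8])"
```

```text
[[504.3 300.2]
 [287.1 301.3]
 [339.5 301.1]
 [341.8 301. ]
 [344.1 301. ]
 [346.4 301. ]
 [348.7 301. ]]
-20 turn 0.002 x -6.0 y -0.2 [529.3  27.8] 126.8
-16 turn -0.000 x -4.0 y 0.0 [531.7  24.6] 126.8
-12 turn -0.000 x -4.0 y -0.0 [534.1  21.4] 126.8
-10 turn -0.000 x -2.0 y 0.0 [535.3  19.8] 126.8
-8 turn -0.000 x -2.0 y -0.0 [536.5  18.2] 126.8
```

Request:
{"op": "carry_out", "data": {
  "commands": [
    [[0,0,0,-4,-0.2,0,-1],[0,0,0,-4,0,0,-1],[0,0,0,-4,0,0,-1],[0,0,0,-2,0,0,-1],[0,0,0,0,1,0,-1],[0,0,0,0,1,0,-1],[0,0,0,0,0.4,0,-1],[0,0,0,0,0,0,-1],[0,0,0,0,0,0,-1]]
  ]
}}

```text
time: 9.83
position: [0.5359, 0.0233, 0.1535]
tool_rot: [0.0, 0.446, 0.895, 0.0]
wrist_force: [0.5, -0.2, -2.6]
opening: 0.0093
finger_force: 30.0
```

Request:
{"op": "carry_out", "data": {
  "commands": [
    [[0,0,0,0,0.4,0,-1],[0,0,0,0,0,0,-1],[0,0,0,0,0,0,-1]]
  ]
}}

```text
time: 10.08
position: [0.5362, 0.0234, 0.1535]
tool_rot: [0.0, 0.447, 0.895, 0.0]
wrist_force: [0.6, -0.1, -1.8]
opening: 0.0094
finger_force: 30.0
```

```bash
python3 st.py
```

```text
10.0833 [536.2  23.4 153.5] phi 126.96 F [ 0.63 -0.06 -1.8 ] M [ 0.053 -0.092  0.025] 0.00940167700605218 29.999244511127472
```

Request:
{"op": "carry_out", "data": {
  "commands": [
    [[0,0,0,0,0.4,0,-1],[0,0,0,0,0,0,-1],[0,0,0,0,0,0,-1]]
  ]
}}

```text
time: 10.33
position: [0.5366, 0.0236, 0.1534]
tool_rot: [0.0, 0.447, 0.895, -0.0]
wrist_force: [-0.6, -0.4, -1.1]
opening: 0.0098
finger_force: 30.0
```

Request:
{"op": "carry_out", "data": {
  "commands": [
    [[0,0,0,0,0.4,0,-1],[0,0,0,0,0,0,-1],[0,0,0,0,0,0,-1]]
  ]
}}

```text
time: 10.58
position: [0.5368, 0.0238, 0.1534]
tool_rot: [-0.0, 0.447, 0.895, -0.0]
wrist_force: [-0.1, -0.3, -1.6]
opening: 0.0094
finger_force: 30.0
```

Request:
{"op": "carry_out", "data": {
  "commands": [
    [[0,0,0,0,0.4,0,-1],[0,0,0,0,0,0,-1],[0,0,0,0,0,0,-1]]
  ]
}}

```text
time: 10.83
position: [0.5371, 0.024, 0.1534]
tool_rot: [-0.0, 0.447, 0.895, -0.0]
wrist_force: [-1.5, -2.3, -1.0]
opening: 0.0093
finger_force: 30.0
```

Request:
{"op": "carry_out", "data": {
  "commands": [
    [[0,0,0,0,0.4,0,-1],[0,0,0,0,0,0,-1],[0,0,0,0,0,0,-1]]
  ]
}}

```text
time: 11.08
position: [0.5372, 0.0241, 0.1534]
tool_rot: [-0.0, 0.447, 0.895, -0.0]
wrist_force: [-4.4, -3.0, 0.3]
opening: 0.0094
finger_force: 30.0
```

Request:
{"op": "carry_out", "data": {
  "commands": [
    [[0,0,0,0,-2,0,-1],[0,0,0,0,-2,0,-1],[0,0,0,0,-1.6,0,-1],[0,0,0,0,0,0,-1],[0,0,0,0,0,0,-1]]
  ]
}}

```text
time: 11.5
position: [0.5331, 0.021, 0.1535]
tool_rot: [0.0, 0.447, 0.895, 0.0]
wrist_force: [-0.1, 0.0, -0.8]
opening: 0.0094
finger_force: 30.0
```

Request:
{"op": "carry_out", "data": {
  "commands": [
    [[0,0,0,0,-0.4,0,-1],[0,0,0,0,0,0,-1],[0,0,0,0,0,0,-1]]
  ]
}}

```text
time: 11.75
position: [0.5328, 0.0207, 0.1535]
tool_rot: [0.0, 0.447, 0.895, 0.0]
wrist_force: [0.5, -0.6, -1.4]
opening: 0.0093
finger_force: 30.0
```

Request:
{"op": "carry_out", "data": {
  "commands": [
    [[0,0,0,0,-0.4,0,-1],[0,0,0,0,0,0,-1],[0,0,0,0,0,0,-1]]
  ]
}}

```text
time: 12.0
position: [0.5324, 0.0205, 0.1535]
tool_rot: [0.0, 0.447, 0.895, 0.0]
wrist_force: [0.3, -0.3, -1.9]
opening: 0.0096
finger_force: 30.0
```

Request:
{"op": "carry_out", "data": {
  "commands": [
    [[0,0,0,0,-0.4,0,-1],[0,0,0,0,0,0,-1],[0,0,0,0,0,0,-1]]
  ]
}}

```text
time: 12.25
position: [0.5321, 0.0202, 0.1534]
tool_rot: [0.0, 0.447, 0.895, -0.0]
wrist_force: [0.2, -0.2, -1.6]
opening: 0.0096
finger_force: 30.0
```

Request:
{"op": "carry_out", "data": {
  "commands": [
    [[0,0,0,0,-0.4,0,-1],[0,0,0,0,0,0,-1],[0,0,0,0,0,0,-1]]
  ]
}}

```text
time: 12.5
position: [0.5319, 0.0201, 0.1535]
tool_rot: [0.0, 0.447, 0.895, 0.0]
wrist_force: [1.4, 0.8, -2.2]
opening: 0.0093
finger_force: 30.0
```

Request:
{"op": "carry_out", "data": {
  "commands": [
    [[0,0,0,0,2,0,-1],[0,0,0,0,1.3,0,-1],[0,0,0,0,0,0,-1]]
  ]
}}

```text
time: 12.75
position: [0.5345, 0.0221, 0.1534]
tool_rot: [-0.0, 0.447, 0.895, -0.0]
wrist_force: [0.5, 0.4, -0.8]
opening: 0.0091
finger_force: 30.0
```

```bash
cat > plan2.py <<'E'
# corner at origin, incoming +x, turn t right; ring walls vs rod (radius 4); continuous yaw wanted
import numpy as np
from scipy.optimize import minimize
t=np.radians(-63.1);u2=np.array([np.cos(t),np.sin(t)]);u1=np.array([1.,0])
nb=(u2-u1)/np.linalg.norm(u2-u1)
w=np.linspace(-6,6,49);W=np.r_[np.c_[w,0*w+7],np.c_[w,0*w-7]]
def dist(P):
    a=np.minimum(P@u1,0);b=np.maximum(P@u2,0)
    return np.minimum(np.linalg.norm(P-a[:,None]*u1,axis=1),np.linalg.norm(P-b[:,None]*u2,axis=1))
def cl(s,n,y):
    c=(u1 if s<0 else u2)*s+n*nb;R=np.array([[np.cos(y),-np.sin(y)],[np.sin(y),np.cos(y)]])
    return dist(W@R.T+c).min()-4
for s in range(-14,15,2):
    b=[]
    for n in np.arange(-1,4.01,.1):
        for f in np.linspace(0,1,41): b.append((cl(s,n,t*f),n,f))
    m=max(b); ok=[x for x in b if x[0]>m[0]-.3]
    print(s,np.round(m,2),"f range",min(x[2] for x in ok),max(x[2] for x in ok),"n",round(min(x[1] for x in ok),1),round(max(x[1] for x in ok),1))
E
python3 plan2.py; python3 st.py
```

```text
-14 [ 3. -0.  0.] f range 0.0 0.025 n -0.3 0.3
-12 [ 3. -0.  0.] f range 0.0 0.025 n -0.3 0.3
-10 [ 2.83 -0.    0.02] f range 0.0 0.05 n -0.3 0.5
-8 [2.12 0.2  0.1 ] f range 0.0 0.15000000000000002 n -0.3 1.3
-6 [1.41 0.3  0.2 ] f range 0.025 0.25 n -0.2 2.0
-4 [1.  0.7 0.3] f range 0.225 0.35000000000000003 n 0.3 1.3
-2 [0.76 1.4  0.4 ] f range 0.35000000000000003 0.45 n 1.0 1.8
0 [0.7 2.2 0.5] f range 0.45 0.55 n 1.9 2.6
2 [0.76 1.4  0.6 ] f range 0.55 0.65 n 1.0 1.8
4 [1.  0.7 0.7] f range 0.65 0.775 n 0.3 1.3
6 [1.41 0.3  0.8 ] f range 0.75 0.9750000000000001 n -0.2 2.0
8 [2.12 0.2  0.9 ] f range 0.8500000000000001 1.0 n -0.3 1.3
10 [ 2.83 -0.    0.98] f range 0.9500000000000001 1.0 n -0.3 0.5
12 [ 3. -0.  1.] f range 0.9750000000000001 1.0 n -0.3 0.3
14 [ 3. -0.  1.] f range 0.9750000000000001 1.0 n -0.3 0.3
12.75 [534.5  22.1 153.4] phi 126.96 F [ 0.5   0.39 -0.76] M [-0.002 -0.149  0.031] 0.009147137914223634 29.999559223651886
```

Request:
{"op": "carry_out", "data": {
  "commands": [
    [[0,0,0,-1.5,0,0,-1],[0,0,0,-1.5,0,0,-1],[0,0,0,-0.5,0,0,-1],[0,0,0,0,0,0,-1],[0,0,0,0,0,0,-1]]
  ]
}}

```text
time: 13.17
position: [0.5365, 0.0191, 0.1534]
tool_rot: [-0.0, 0.447, 0.895, -0.0]
wrist_force: [0.5, 0.6, -1.4]
opening: 0.0091
finger_force: 30.0
```

Request:
{"op": "carry_out", "data": {
  "commands": [
    [[0,0,0,-0.4,0,0,-1],[0,0,0,0,0,0,-1],[0,0,0,0,0,0,-1]]
  ]
}}

```text
time: 13.42
position: [0.5367, 0.0189, 0.1534]
tool_rot: [-0.0, 0.447, 0.895, 0.0]
wrist_force: [-0.6, 0.8, -2.2]
opening: 0.0092
finger_force: 30.0
```

Request:
{"op": "carry_out", "data": {
  "commands": [
    [[0,0,0,-0.4,0,0,-1],[0,0,0,0,0,0,-1],[0,0,0,0,0,0,-1]]
  ]
}}

```text
time: 13.67
position: [0.5369, 0.0186, 0.1534]
tool_rot: [-0.0, 0.447, 0.895, 0.0]
wrist_force: [-1.9, 0.9, -1.6]
opening: 0.0094
finger_force: 30.0
```

```bash
cat > gen2.py <<'E'
from h import *
from bench import sense
from scipy.spatial.transform import Rotation as Ro
def gen2(S,C=(541.2,12.9),e=.5):
    p=np.load("p.npy");h1=p[2]+p[3];h2=h1-p[4];C=np.array(C)
    u=lambda a:np.array([np.cos(a),np.sin(a)]);nb=(u(h2)-u(h1))/np.linalg.norm(u(h2)-u(h1))
    s=sense();r=Ro.from_quat(np.roll(s["tool_rot"],-1)).as_matrix()
    x=s["position"][:2]*1000;ph=np.arctan2(r[1,0],r[0,0])
    for q in S:
        a=abs(q);f=.5+np.sign(q)*np.interp(a,[0,2,4,6,8,10,12],[0,.1,.2,.3,.4,.47,.5]);n=np.interp(a,[0,2,4,6,8,10],[2.2,1.4,.7,.3,.15,0])
        P=h1+f*(h2-h1)+np.pi
        X=C+(u(h1) if q<0 else u(h2))*q+n*nb+e*u(P)
        dp=(P-ph+np.pi)%(2*np.pi)-np.pi; D=X-x; tx=u(ph);ty=np.array([np.sin(ph),-np.cos(ph)])
        print(q,"turn %.3f x %.1f y %.1f"%(-dp,D@tx,D@ty),X.round(1),np.degrees(P).round(1)%360)
        x,ph=X,ph+dp
E
python3 -c "
from gen2 import *
gen2([-7,-6,-5,-4,-3,-2,-1,0,1,2,3,4,5,6,8,10,12])"
```

```text
-7 turn 0.168 x 0.5 y -0.1 [536.6  18.9] 117.3
-6 turn 0.055 x -1.0 y 0.1 [537.1  18.1] 114.2
-5 turn 0.055 x -0.9 y 0.1 [537.5  17.3] 111.0
-4 turn 0.055 x -0.9 y 0.1 [538.   16.5] 107.9
-3 turn 0.055 x -0.9 y 0.0 [538.2  15.7] 104.7
-2 turn 0.055 x -0.9 y 0.1 [538.5  14.9] 101.6
-1 turn 0.055 x -0.9 y 0.1 [538.7  14. ] 98.4
0 turn 0.055 x -0.9 y 0.1 [539.   13.2] 95.3
1 turn 0.055 x -0.9 y -0.1 [538.9  12.3] 92.1
2 turn 0.055 x -0.9 y -0.0 [538.9  11.5] 89.0
3 turn 0.055 x -0.9 y -0.1 [538.9  10.6] 85.8
4 turn 0.055 x -0.9 y -0.0 [538.8   9.7] 82.6
5 turn 0.055 x -0.9 y -0.1 [538.6   8.9] 79.5
6 turn 0.055 x -0.9 y -0.1 [538.4   8. ] 76.3
8 turn 0.110 x -1.9 y -0.2 [537.7   6.2] 70.0
10 turn 0.077 x -1.9 y -0.0 [537.    4.4] 65.6
12 turn 0.033 x -2.0 y -0.0 [536.1   2.6] 63.7
```

Request:
{"op": "carry_out", "data": {
  "commands": [
    [[0,0,0,0.5,0,0,-1],[0,0,0.084,0,0,0,-1],[0,0,0.084,0,-0.1,0,-1],[0,0,0.055,-1,0.1,0,-1],[0,0,0,0,0,0,-1],[0,0,0,0,0,0,-1]]
  ]
}}

```text
time: 14.17
position: [0.5372, 0.018, 0.1535]
tool_rot: [0.0, 0.543, 0.84, -0.0]
wrist_force: [-0.0, 0.5, -1.7]
opening: 0.0093
finger_force: 30.0
```

Request:
{"op": "carry_out", "data": {
  "commands": [
    [[0,0,0.055,-0.9,0.1,0,-1],[0,0,0.055,-0.9,0.1,0,-1],[0,0,0,0,0,0,-1],[0,0,0,0,0,0,-1]]
  ]
}}

```text
time: 14.5
position: [0.538, 0.0164, 0.1535]
tool_rot: [0.0, 0.587, 0.809, -0.0]
wrist_force: [0.3, 0.2, -0.7]
opening: 0.0096
finger_force: 30.0
```

Request:
{"op": "carry_out", "data": {
  "commands": [
    [[0,0,0.055,-0.9,0,0,-1],[0,0,0.055,-0.9,0.1,0,-1],[0,0,0,0,0,0,-1],[0,0,0,0,0,0,-1]]
  ]
}}

```text
time: 14.83
position: [0.5386, 0.0148, 0.1534]
tool_rot: [-0.0, 0.631, 0.776, 0.0]
wrist_force: [0.1, 0.4, -1.2]
opening: 0.0092
finger_force: 30.0
```

```bash
python3 st.py; python3 -c "
from gen2 import *
gen2([-1,0,1,2])"
```

```text
14.8333 [538.6  14.8 153.4] phi 101.77 F [ 0.11  0.38 -1.21] M [-0.012 -0.065 -0.018] 0.009192787913251118 29.999756813049316
-1 turn 0.059 x -0.8 y -0.0 [538.7  14. ] 98.4
0 turn 0.055 x -0.9 y 0.1 [539.   13.2] 95.3
1 turn 0.055 x -0.9 y -0.1 [538.9  12.3] 92.1
2 turn 0.055 x -0.9 y -0.0 [538.9  11.5] 89.0
```

The forces are still negligible, so I'll carry on.

Request:
{"op": "carry_out", "data": {
  "commands": [
    [[0,0,0.057,-0.8,0,0,-1],[0,0,0.055,-0.9,0.1,0,-1],[0,0,0,0,0,0,-1],[0,0,0,0,0,0,-1]]
  ]
}}

```text
time: 15.17
position: [0.539, 0.0131, 0.1534]
tool_rot: [-0.0, 0.673, 0.739, -0.0]
wrist_force: [0.7, -0.3, -0.4]
opening: 0.0094
finger_force: 30.0
```

Request:
{"op": "carry_out", "data": {
  "commands": [
    [[0,0,0.055,-0.9,-0.1,0,-1],[0,0,0.055,-0.9,0,0,-1],[0,0,0,0,0,0,-1],[0,0,0,0,0,0,-1]]
  ]
}}

```text
time: 15.5
position: [0.539, 0.0114, 0.1534]
tool_rot: [-0.0, 0.713, 0.701, -0.0]
wrist_force: [1.4, 0.7, -1.4]
opening: 0.0097
finger_force: 30.0
```

Request:
{"op": "carry_out", "data": {
  "commands": [
    [[0,0,0.055,-0.9,-0.1,0,-1],[0,0,0.055,-0.9,0,0,-1],[0,0,0,0,0,0,-1],[0,0,0,0,0,0,-1]]
  ]
}}

```text
time: 15.83
position: [0.5388, 0.0096, 0.1535]
tool_rot: [-0.0, 0.75, 0.661, -0.0]
wrist_force: [-0.3, 0.5, -0.8]
opening: 0.0092
finger_force: 30.0
```

```bash
python3 st.py; python3 -c "
from gen2 import *
gen2([5,6,8,10,12,15,20])"
```

```text
15.8333 [538.8   9.6 153.5] phi 82.77 F [-0.27  0.53 -0.77] M [-0.117 -0.054  0.052] 0.009236594622028043 29.99983102083206
5 turn 0.057 x -0.7 y -0.2 [538.6   8.9] 79.5
6 turn 0.055 x -0.9 y -0.1 [538.4   8. ] 76.3
8 turn 0.110 x -1.9 y -0.2 [537.7   6.2] 70.0
10 turn 0.077 x -1.9 y -0.0 [537.    4.4] 65.6
12 turn 0.033 x -2.0 y -0.0 [536.1   2.6] 63.7
15 turn -0.000 x -3.0 y -0.0 [ 5.348e+02 -1.000e-01] 63.7
20 turn -0.000 x -5.0 y 0.0 [532.6  -4.6] 63.7
```

Request:
{"op": "carry_out", "data": {
  "commands": [
    [[0,0,0.057,-0.7,-0.2,0,-1],[0,0,0.055,-0.9,-0.1,0,-1],[0,0,0.055,-1,-0.1,0,-1],[0,0,0.055,-0.9,-0.1,0,-1],[0,0,0,0,0,0,-1],[0,0,0,0,0,0,-1]]
  ]
}}

```text
time: 16.33
position: [0.5376, 0.0063, 0.1535]
tool_rot: [-0.0, 0.819, 0.574, 0.0]
wrist_force: [0.1, -0.5, -1.5]
opening: 0.0092
finger_force: 30.0
```

Request:
{"op": "carry_out", "data": {
  "commands": [
    [[0,0,0.077,-1.9,0,0,-1],[0,0,0.033,-2,0,0,-1],[0,0,0,-3,0,0,-1],[0,0,0,0,0,0,-1],[0,0,0,0,0,0,-1]]
  ]
}}

```text
time: 16.75
position: [0.5347, -0.0002, 0.1535]
tool_rot: [-0.0, 0.85, 0.528, 0.0]
wrist_force: [0.5, 0.7, -1.4]
opening: 0.0093
finger_force: 30.0
```

```bash
python3 st.py; python3 -c "
from gen2 import *
gen2([19,23,27,31,35,39,43,47])"
```

```text
16.75 [ 5.347e+02 -2.000e-01  1.535e+02] phi 63.68 F [ 0.48  0.67 -1.36] M [ 0.001 -0.033 -0.033] 0.00934533782880057 29.99935895204544
19 turn -0.001 x -3.9 y 0.0 [533.   -3.7] 63.7
23 turn -0.000 x -4.0 y -0.0 [531.2  -7.3] 63.7
27 turn -0.000 x -4.0 y 0.0 [529.5 -10.9] 63.7
31 turn -0.000 x -4.0 y -0.0 [527.7 -14.4] 63.7
35 turn -0.000 x -4.0 y 0.0 [525.9 -18. ] 63.7
39 turn -0.000 x -4.0 y -0.0 [524.2 -21.6] 63.7
43 turn -0.000 x -4.0 y 0.0 [522.4 -25.2] 63.7
47 turn -0.000 x -4.0 y 0.0 [520.6 -28.8] 63.7
```

Request:
{"op": "carry_out", "data": {
  "commands": [
    [[0,0,0,-4,0,0,-1],[0,0,0,-4,0,0,-1],[0,0,0,-4,0,0,-1],[0,0,0,-4,0,0,-1],[0,0,0,-4,0,0,-1],[0,0,0,0,0,0,-1]]
  ]
}}

```text
time: 17.25
position: [0.5256, -0.0187, 0.1535]
tool_rot: [0.0, 0.85, 0.526, -0.0]
wrist_force: [-0.8, 0.4, -0.7]
opening: 0.0094
finger_force: 30.0
```

Request:
{"op": "carry_out", "data": {
  "commands": [
    [[0,0,0,-4,0,0,-1],[0,0,0,-4,0,0,-1],[0,0,0,-4,0,0,-1],[0,0,0,-4,0,0,-1],[0,0,0,-4,0,0,-1],[0,0,0,0,0,0,-1],[0,0,0,0,0,0,-1]]
  ]
}}

```text
time: 17.83
position: [0.5169, -0.0361, 0.1535]
tool_rot: [0.0, 0.85, 0.526, 0.0]
wrist_force: [0.0, -0.2, -1.8]
opening: 0.0095
finger_force: 30.0
```

```bash
python3 st.py pics/s4.png scene; python3 - <<'E'
import cv2
a=cv2.imread("pics/s4.png")[180:300,270:430]
cv2.imwrite("pics/s4c.png",cv2.resize(a,None,fx=5,fy=5,interpolation=cv2.INTER_CUBIC))
E
```

```text
17.8333 [516.9 -36.1 153.5] phi 63.5 F [ 0.04 -0.16 -1.8 ] M [-0.032 -0.046 -0.006] 0.009535685980991256 29.99942511320114
```

View pics/s4c.png

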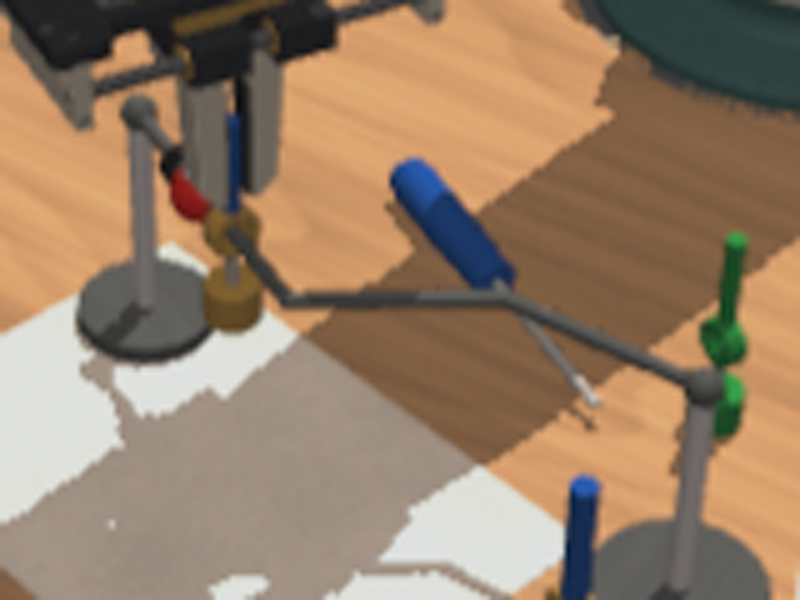

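The ring, at crop (232,230), is round both corners on the last leg, just short of the ball at (190,195).

Request:
{"op": "carry_out", "data": {
  "commands": [
    [[0,0,0,-3,0,0,-1],[0,0,0,-3,0,0,-1],[0,0,0,-2.5,0,0,-1],[0,0,0,0,0,0,-1],[0,0,0,0,0,0,-1]]
  ]
}}

```text
time: 18.3
position: [0.5131, -0.0436, 0.1535]
tool_rot: [0.0, 0.85, 0.526, 0.0]
wrist_force: [-0.4, 0.7, -1.7]
opening: 0.0096
finger_force: 30.0
```

Request:
{"op": "carry_out", "data": {
  "commands": [
    [[0,0,0,-1,0,0,-1],[0,0,0,-1,0,0,-1],[0,0,0,0,0,0,-1],[0,0,0,0,0,0,-1]]
  ]
}}

```text
time: 18.63
position: [0.5122, -0.0453, 0.1534]
tool_rot: [0.0, 0.85, 0.526, 0.0]
wrist_force: [1.1, -0.8, -1.3]
opening: 0.0091
finger_force: 30.0
```

Request:
{"op": "carry_out", "data": {
  "commands": [
    [[0,0,0,-1,0,0,-1],[0,0,0,-1,0,0,-1],[0,0,0,0,0,0,-1],[0,0,0,0,0,0,-1]]
  ]
}}

```text
time: 18.97
position: [0.5114, -0.0471, 0.1535]
tool_rot: [-0.0, 0.85, 0.526, 0.0]
wrist_force: [0.0, -0.6, -0.6]
opening: 0.0093
finger_force: 30.0
```

Request:
{"op": "carry_out", "data": {
  "commands": [
    [[0,0,0,-1,0,0,-1],[0,0,0,-1,0,0,-1],[0,0,0,0,0,0,-1],[0,0,0,0,0,0,-1]]
  ]
}}

```text
time: 19.3
position: [0.5105, -0.0489, 0.1535]
tool_rot: [-0.0, 0.85, 0.526, 0.0]
wrist_force: [0.3, 1.6, -1.0]
opening: 0.0095
finger_force: 30.0
```

Request:
{"op": "carry_out", "data": {
  "commands": [
    [[0,0,0,-1,0,0,-1],[0,0,0,-1,0,0,-1],[0,0,0,0,0,0,-1],[0,0,0,0,0,0,-1]]
  ]
}}

```text
time: 19.63
position: [0.5096, -0.0507, 0.1534]
tool_rot: [-0.0, 0.85, 0.526, 0.0]
wrist_force: [0.8, 3.0, -1.3]
opening: 0.0094
finger_force: 30.0
```

Request:
{"op": "carry_out", "data": {
  "commands": [
    [[0,0,0,-1,0,0,-1],[0,0,0,-1,0,0,-1],[0,0,0,0,0,0,-1],[0,0,0,0,0,0,-1]]
  ]
}}

```text
time: 19.97
position: [0.5087, -0.0524, 0.1535]
tool_rot: [-0.0, 0.85, 0.526, 0.0]
wrist_force: [1.7, 4.4, -1.4]
opening: 0.0095
finger_force: 30.0
```

Request:
{"op": "carry_out", "data": {
  "commands": [
    [[0,0,0,0,0,0,-1],[0,0,0,0,0,0,-1],[0,0,0,0,0,0,-1],[0,0,0,1,0,0,-1],[0,0,0,1,0,0,-1],[0,0,0,1,0,0,-1],[0,0,0,1,0,0,-1],[0,0,0,1,0,0,-1],[0,0,0,1,0,0,-1],[0,0,0,0.7,0,0,-1]]
  ]
}}

```text
time: 20.8
position: [0.5116, -0.0465, 0.1534]
tool_rot: [0.0, 0.85, 0.526, -0.0]
wrist_force: [-0.4, -0.8, -1.8]
opening: 0.0094
finger_force: 30.0
```

Request:
{"op": "carry_out", "data": {
  "commands": [
    [[0,0,0,0,0,0,-1],[0,0,0,0,0,0,-1],[0,0,0,0,0,0,-1],[0,0,0,0,0,0,-1],[0,0,0,0,0,0,-1],[0,0,0,0,0,0,-1],[0,0,0,0,0,1,-1],[0,0,0,0,0,1,-1],[0,0,0,0,0,0.6,-1],[0,0,0,0,0,0,-1]]
  ]
}}

```text
time: 21.63
position: [0.5117, -0.0465, 0.1507]
tool_rot: [-0.0, 0.85, 0.526, -0.0]
wrist_force: [0.8, -0.1, -1.2]
opening: 0.0091
finger_force: 30.0
```

```bash
python3 st.py
```

```text
21.6333 [511.7 -46.5 150.7] phi 63.53 F [ 0.84 -0.13 -1.18] M [ 0.029 -0.148  0.011] 0.009090004431461764 29.999395608901978
```

Request:
{"op": "carry_out", "data": {
  "commands": [
    [[0,0,0,0,0,0,-0.7],[0,0,0,0,0,0,-0.6],[0,0,0,0,0,0,-0.4],[0,0,0,0,0,0,-0.2],[0,0,0,0,0,0,0],[0,0,0,0,0,0,0.2],[0,0,0,0,0,0,0.4],[0,0,0,0,0,0,0.4],[0,0,0,0,0,0,0.4],[0,0,0,0,0,0,0.4]]
  ]
}}

```text
time: 22.47
position: [0.5117, -0.0464, 0.1508]
tool_rot: [-0.0, 0.85, 0.526, -0.0]
wrist_force: [-0.0, -0.6, -0.4]
opening: 0.0639
finger_force: 0.0
```

Request:
{"op": "carry_out", "data": {
  "commands": [
    [[0,0,0,0,0,-10,0.4],[0,0,0,0,0,-20,0.4],[0,0,0,0,0,-30,0.4],[0,0,0,0,0,-40,0.4],[0,0,0,0,0,-40,0.4],[0,0,0,0,0,0,0.4],[0,0,0,0,0,0,0.4]]
  ]
}}

```text
time: 23.05
position: [0.5122, -0.0465, 0.2941]
tool_rot: [0.001, 0.85, 0.526, 0.002]
wrist_force: [-0.3, 0.4, -0.6]
opening: 0.0647
finger_force: 0.0
```

```bash
python3 st.py pics/s5.png scene; python3 - <<'E'
import cv2
a=cv2.imread("pics/s5.png")[190:260,280:370]
cv2.imwrite("pics/s5c.png",cv2.resize(a,None,fx=8,fy=8,interpolation=cv2.INTER_CUBIC))
E
```

```text
23.05 [512.2 -46.5 294.1] phi 63.53 F [-0.26  0.36 -0.58] M [ 0.01  -0.04   0.002] 0.06468521085176235 0.0
```

View pics/s5c.png

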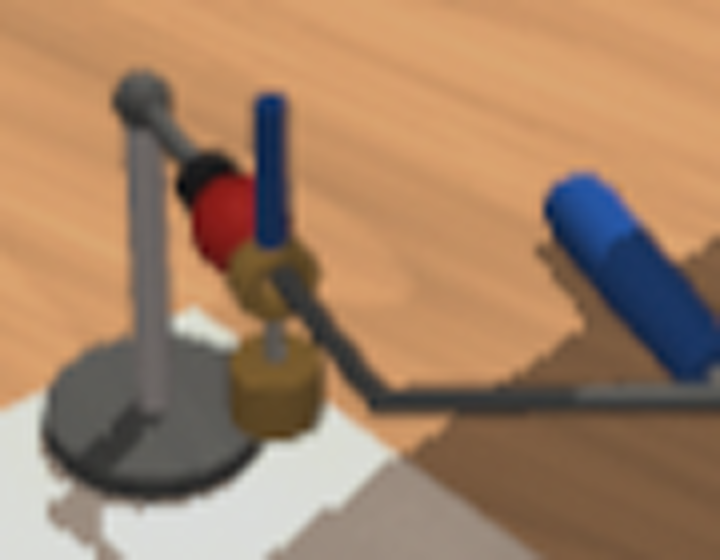

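The ring, at crop (275,275), hangs upright next to the ball at (235,220), and the gripper is clear. I'll let it settle for a moment, then hand in.

Request:
{"op": "carry_out", "data": {
  "commands": [
    [[0,0,0,0,0,0,0.4],[0,0,0,0,0,0,0.4],[0,0,0,0,0,0,0.4],[0,0,0,0,0,0,0.4],[0,0,0,0,0,0,0.4],[0,0,0,0,0,0,0.4],[0,0,0,0,0,0,0.4],[0,0,0,0,0,0,0.4],[0,0,0,0,0,0,0.4],[0,0,0,0,0,0,0.4]]
  ]
}}

```text
time: 23.93
position: [0.5117, -0.0465, 0.2909]
tool_rot: [0.0, 0.85, 0.526, 0.0]
wrist_force: [-0.6, -0.5, -0.8]
opening: 0.0651
finger_force: 0.0
```

```bash
python3 -c "
from bench import *
print(finish_job())"
```

```text
the job is handed in; nothing more can be done
None
```

I slid the ring round both corners, pressed it on the ball at about 4.7 N, released it hanging next to the ball, and handed the job in at about 24 s; no verdict came back.

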